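# Line up the bakery canisters by height

### The arm

A 6-joint arm with a two-finger parallel gripper is mounted at the origin on the work surface. World frame = base frame: x ahead of the robot, y to its left, z up, the work surface at z = 0. Lengths are in m, angles in rad, forces in N, time in s.
With the tool pointing down it reaches from about 0.3 to 0.85 m from the base axis. Payload 5.4 kg.
Tool frame: the origin (TCP) lies midway between the tips of the shut fingers; the grasp point (between the pads) lies 19 mm behind it; z points along the fingers, x is the direction in which the jaws open and shut, and the axes are right-handed (so a half turn about z gives the same grasp; the last joint's range is limited). The gripper opens to 85 mm and grips with 20 to 120 N. Pads are 22 mm wide; open, the fingers measure 114 mm over their backs; the gripper's body (76 mm by 85 mm) begins 54 mm behind the grasp point. The pads swing forward as they close: fully open they stand 13 mm farther back than shut.
Start: joints at [-1.503, 0.158, 1.597, -0, 1.386, -0.21], TCP at [0.158, -0.553, 0.231] pointing down, gripper open.
Joint ranges: [-2.91, 2.91], [-0.94, 2.29], [0.18, 2.7], [-1.29, 4.43], [0.17, 2.64], [-3, 3]. Speed limits (rad/s): [2.57, 2.57, 3.14, 3.14, 3.14, 3.14].

### API

Orientations are given as a unit quaternion [w, x, y, z].
In Python, from cell import manip gives the robot as it stands.
- The arm moves only by the shell command python3 -m crank 'ROWS'. ROWS is JSON, a list of rows, each a list of 7 numbers: the shift along the tool's x, y, z in units of 25 mm (1.0 is 25 mm), then the turn, a rotation vector about the tool's x, y, z in units of 6 degrees (1.0 is 6 degrees), then the finger opening in mm, from 0 to 85.4. In form: [[x, y, z, ax, ay, az, grip], ...]. A call has 1 to 10 rows; each row is the pose to reach, as a shift and turn from the pose commanded when the call began, along the tool's axes at that moment; what a row does not reach only later rows make up. A row lasts 1/8 s, in which the tool goes at most 62.5 mm and 10.7 degrees, less where a joint would pass 70% of its speed; a pose out of reach is approached as far as the arm can. A call with a gripper value outside its range is refused whole. The fingers move at their own pace and stop on an object; the grip force is fixed at half the most. Time passes only in rows, so rows that repeat a pose let the fingers close. It gives the time, the measured TCP pose, the force and the opening at its end, in the units of the state.
- manip.observe(): the state, without advancing time (a new reading comes with each control period).
- manip.capture(name): name is "scene" or "side" or "wrist"; returns (picture, depth): 384x512x3 uint8, red, green, blue; 384x512 float32, m along the optical axis (not along the pixel's ray), 0 where there is no reading.
- manip.camera_params(name): a dict with "intrinsics" (3x3 intrinsics, pixels), "extrinsics" (4x4, takes a point from world to camera coordinates). Camera axes: x right, y down, z forward; pixel columns grow to the right and rows downward; lengths in m; the calibration is good to about 2 mm. A picture is of the moment at which its call begins: read the wrist's pose just before it. camera_params takes no time and is no camera call; for the wrist camera it gives the pose at the moment of the call.
- manip.job_done(): hands the job in, once; it reports no verdict.
The state is a dict: "time": time; "q": joint angles; "qd": joint speeds; "joint_efforts": joint torques, N m; "eef_pos": TCP position; "ee_rot": TCP orientation; "force": force on the tool from outside, world axes, zero at the start; "torque": the same for the moment, N m; "width": opening from 0.0 (shut) to 1.0 (fully open).
Only numpy, scipy, OpenCV 4.12 (cv2) and the standard library are available. Lean on these libraries where they do the work, as an engineer would, in place of code of your own. Each camera call takes 0.05 s, during which the arm holds its last target.

### The job

Set the four white canisters out on the dark display board in order of height, one standing in the middle of each cork coaster, with the tallest at the end next to the card terminal and the shortest at the far end. They are stoneware: set each one down rather than dropping it, and do not tip any of them over.

Things in the scene. Friction and masses are not known exactly. Their poses are not given: they have to be found in the camera images.
- canister_a: the shortest of four loose round canisters: white stoneware, straight sides, flat brown wooden lid fixed on top; 42 mm in diameter, 55 mm high in all (the lid is the top 10 mm and is 6 mm narrower); 120 g give or take a quarter. Origin: centre of its underside, z up. It stands upright on the counter at the start, in any of four places nearer the robot than the board
- canister_b: the second shortest of four loose round canisters: white stoneware, straight sides, flat brown wooden lid fixed on top; 48 mm in diameter, 75 mm high in all (the lid is the top 10 mm and is 6 mm narrower); 180 g give or take a quarter. Origin: centre of its underside, z up. It stands upright on the counter at the start, in any of four places nearer the robot than the board
- canister_c: the second tallest of four loose round canisters: white stoneware, straight sides, flat brown wooden lid fixed on top; 54 mm in diameter, 95 mm high in all (the lid is the top 10 mm and is 6 mm narrower); 250 g give or take a quarter. Origin: centre of its underside, z up. It stands upright on the counter at the start, in any of four places nearer the robot than the board
- canister_d: the tallest of four loose round canisters: white stoneware, straight sides, flat brown wooden lid fixed on top; 60 mm in diameter, 115 mm high in all (the lid is the top 10 mm and is 6 mm narrower); 330 g give or take a quarter. Origin: centre of its underside, z up. It stands upright on the counter at the start, in any of four places nearer the robot than the board
- coaster_1: one of four identical fixed round cork coasters, 76 mm in diameter, 5 mm thick, in a row along the board about 110 mm apart; which of the four numbers lies where in the row changes from start to start. Origin: centre of its underside, which lies on the board (its top is 15 mm above the counter)
- coaster_2: one of four identical fixed round cork coasters, 76 mm in diameter, 5 mm thick, in a row along the board about 110 mm apart; which of the four numbers lies where in the row changes from start to start. Origin: centre of its underside, which lies on the board (its top is 15 mm above the counter)
- coaster_3: one of four identical fixed round cork coasters, 76 mm in diameter, 5 mm thick, in a row along the board about 110 mm apart; which of the four numbers lies where in the row changes from start to start. Origin: centre of its underside, which lies on the board (its top is 15 mm above the counter)
- coaster_4: one of four identical fixed round cork coasters, 76 mm in diameter, 5 mm thick, in a row along the board about 110 mm apart; which of the four numbers lies where in the row changes from start to start. Origin: centre of its underside, which lies on the board (its top is 15 mm above the counter)
- board: fixed dark wooden display board lying flat on the counter, 105 mm (x) by 450 mm (y, its long way, the direction of the row) by 10 mm thick; it carries the coasters. Origin: centre of its underside, z up
- terminal: fixed black card terminal with a keypad and a small screen, 150 mm (x) by 72 mm (y), 37 mm high, beyond one end of the board (290 mm from the board's middle); which end changes. A steel napkin holder, 66 mm high, stands at the other end. Origin: centre of its underside
Things that resemble listed ones, but are neither listed nor needed, are in the scene too. What is shaped like the canister_a but orange or red is not meant.

How it is judged:
At the end, for the whole second after the job is handed in: Each canister stands upright (within 4.5 degrees) and at rest on its own coaster, within 15 mm of the coaster's centre; along the board from the terminal's end the heights run from tallest to shortest. Released (((y of terminal in the frame of board above 0 m and y of canister_a in the frame of board between -0.2 and -0.13 m and y of canister_b in the frame of board between -0.09 and -0.02 m and y of canister_c in the frame of board between 0.02 and 0.09 m and y of canister_d in the frame of board between 0.13 and 0.2 m) or (y of terminal in the frame of board below 0 m and y of canister_a in the frame of board between 0.13 and 0.2 m and y of canister_b in the frame of board between 0.02 and 0.09 m and y of canister_c in the frame of board between -0.09 and -0.02 m and y of canister_d in the frame of board between -0.2 and -0.13 m)) and (horizontal distance between canister_a and coaster_1 below 0.015 m or horizontal distance between canister_a and coaster_2 below 0.015 m or horizontal distance between canister_a and coaster_3 below 0.015 m or horizontal distance between canister_a and coaster_4 below 0.015 m) and height (world z) of canister_a between 0.011 and 0.019 m and angle between each of canister_a, canister_b, canister_c, canister_d's own z axis and vertical below 0.08 rad and linear speed of each of canister_a, canister_b, canister_c, canister_d below 0.02 m/s and angular speed of each of canister_a, canister_b, canister_c, canister_d below 0.2 rad/s and (horizontal distance between canister_b and coaster_1 below 0.015 m or horizontal distance between canister_b and coaster_2 below 0.015 m or horizontal distance between canister_b and coaster_3 below 0.015 m or horizontal distance between canister_b and coaster_4 below 0.015 m) and height (world z) of canister_b between 0.011 and 0.019 m and (horizontal distance between canister_c and coaster_1 below 0.015 m or horizontal distance between canister_c and coaster_2 below 0.015 m or horizontal distance between canister_c and coaster_3 below 0.015 m or horizontal distance between canister_c and coaster_4 below 0.015 m) and height (world z) of canister_c between 0.011 and 0.019 m and (horizontal distance between canister_d and coaster_1 below 0.015 m or horizontal distance between canister_d and coaster_2 below 0.015 m or horizontal distance between canister_d and coaster_3 below 0.015 m or horizontal distance between canister_d and coaster_4 below 0.015 m) and height (world z) of canister_d between 0.011 and 0.019 m); the robot touches nothing.
It fails at once if a canister is tipped over (more than 35 degrees from upright) (angle between any of canister_a, canister_b, canister_c, canister_d's own z axis and vertical above 0.61 rad).
It fails at once if a canister is dropped (falls faster than 0.5 m/s with no finger touching it) ((linear speed of canister_a above 0.5 m/s and contact force between the fingers and canister_a below 0.1 N) or (linear speed of canister_b above 0.5 m/s and contact force between the fingers and canister_b below 0.1 N) or (linear speed of canister_c above 0.5 m/s and contact force between the fingers and canister_c below 0.1 N) or (linear speed of canister_d above 0.5 m/s and contact force between the fingers and canister_d below 0.1 N)).
It also fails if it takes over 96 s, if anything falls off the work surface, if the arm or the gripper's body presses on something with over 40 N, if the wrist force passes 120 N, or if a joint passes its speed limit or range.

## Working session

There is one attempt and no reset: what is moved stays moved. The work goes in short steps, Python scripts to look and compute and a shell command to move; the robot and the scene stay as the last step left them, time stands still between calls to the robot, and variables do not carry over. Pictures are saved under pics/ and viewed, and the job is handed in when it is done.

```bash
mkdir -p pics; ls
python3 - <<'E'
from cell import manip
import cv2
s=manip.observe();print({k:(v if not hasattr(v,'round') else v) for k,v in s.items()})
for n in("scene","side"):
    p,d=manip.capture(n);cv2.imwrite(f"pics/{n}0.png",cv2.cvtColor(p,cv2.COLOR_RGB2BGR))
    import numpy as np;np.save(f"{n}0.npy",d)
    c=manip.camera_params(n);print(n,c)
E
```

```text
pics
{'time': 0.0, 'q': array([-1.50308725e+00,  1.59060531e-01,  1.59826750e+00, -1.06574375e-05,
        1.38619306e+00, -2.10097531e-01]), 'qd': array([-0.00026532, -0.00187689, -0.00109601,  0.00102613, -0.00189763,
       -0.00142959]), 'joint_efforts': array([-9.67664528e-04, -3.95998764e+01, -3.31430662e+01, -2.10264952e-04,
        8.33695784e-03,  2.23448822e-06]), 'eef_pos': array([ 0.15762744, -0.55233404,  0.23029279]), 'ee_rot': array([-7.25148989e-04,  7.98200387e-01, -6.02391245e-01, -6.35537348e-04]), 'force': array([-0.19569897,  0.23312215, -0.39001613]), 'torque': array([-0.02248637, -0.02891584, -0.02308971]), 'width': 0.9963179618269465}
scene {'intrinsics': array([[480.59941285,   0.        , 258.91515354],
       [  0.        , 480.59941285, 187.62560063],
       [  0.        ,   0.        ,   1.        ]]), 'extrinsics': array([[ 0.0812097 ,  0.99660291,  0.01369782, -0.01629056],
       [ 0.54917964, -0.03327349, -0.83504167, -0.27157815],
       [-0.83174918,  0.07533605, -0.55001616,  1.55086651],
       [ 0.        ,  0.        ,  0.        ,  1.        ]])}
side {'intrinsics': array([[376.81498193,   0.        , 256.35776189],
       [  0.        , 376.81498193, 190.93420948],
       [  0.        ,   0.        ,   1.        ]]), 'extrinsics': array([[-0.98537717, -0.16963189, -0.01602651,  0.51167792],
       [-0.11656053,  0.7397063 , -0.66275805,  0.1489809 ],
       [ 0.12427981, -0.6511986 , -0.74866208,  1.03164075],
       [ 0.        ,  0.        ,  0.        ,  1.        ]])}
```

View pics/scene0.png

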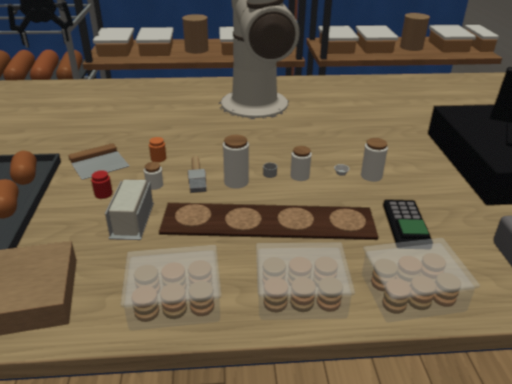

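View pics/side0.png

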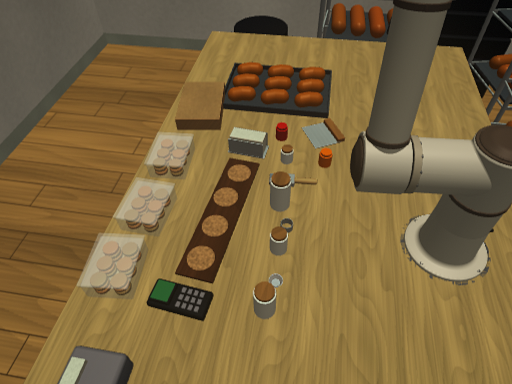

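```bash
cat > h.py <<'E'
import numpy as np,cv2
from cell import manip
def cloud(n,d):
    c=manip.camera_params(n);K=c["intrinsics"];E=c["extrinsics"]
    v,u=np.mgrid[:d.shape[0],:d.shape[1]]
    P=np.stack([(u-K[0,2])/K[0,0]*d,(v-K[1,2])/K[1,1]*d,d],-1)
    return (P-E[:3,3])@E[:3,:3]
def ray(n,u,v,z):
    c=manip.camera_params(n);K=c["intrinsics"];E=c["extrinsics"]
    r=E[:3,:3].T@np.linalg.inv(K)@np.array([u,v,1.]);o=-E[:3,:3].T@E[:3,3]
    return o+r*(z-o[2])/r[2]
E
python3 - <<'E'
from h import *
p=cv2.imread("pics/scene0.png");
cv2.imwrite("pics/crop0.png",cv2.resize(p[125:250,80:400],None,fx=2.5,fy=2.5,interpolation=cv2.INTER_CUBIC))
p=cv2.imread("pics/side0.png");
cv2.imwrite("pics/crop1.png",cv2.resize(p[110:330,140:350],None,fx=2.7,fy=2.7,interpolation=cv2.INTER_CUBIC))
# height clusters near canisters
for n in("scene","side"):
    W=cloud(n,np.load(n+"0.npy")); d=np.load(n+"0.npy"); ok=(d>0)
    m=(ok&(W[...,2]>0.02)&(W[...,2]<0.2)&(W[...,0]>0.3)&(W[...,0]<0.8)&(abs(W[...,1])<0.5)).astype(np.uint8)
    N,l,st,ce=cv2.connectedComponentsWithStats(m)
    for i in range(1,N):
        if st[i,4]<30: continue
        Q=W[l==i]; t=np.percentile(Q[:,2],97)
        T=Q[Q[:,2]>t-0.006]
        print(n,ce[i].round(),st[i,4],"top",t.round(4),"mid",((T.min(0)+T.max(0))/2)[:2].round(3),"ext",np.ptp(T,axis=0)[:2].round(3),"all",np.ptp(Q,axis=0)[:2].round(3))
E
```

```text
scene [470. 156.] 2499 top 0.0917 mid [0.451 0.489] ext [0.302 0.023] all [0.304 0.024]
scene [235. 158.] 1101 top 0.1164 mid [ 0.464 -0.078] ext [0.059 0.051] all [0.063 0.058]
scene [156. 146.] 280 top 0.0564 mid [ 0.342 -0.274] ext [0.038 0.033] all [0.041 0.042]
scene [374. 156.] 783 top 0.0962 mid [0.46  0.255] ext [0.044 0.046] all [0.05  0.052]
scene [300. 160.] 519 top 0.0767 mid [0.449 0.079] ext [0.041 0.04 ] all [0.047 0.048]
scene [132. 200.] 2179 top 0.0696 mid [ 0.604 -0.304] ext [0.117 0.069] all [0.218 0.093]
scene [270. 166.] 56 top 0.0251 mid [0.433 0.006] ext [0.04  0.033] all [0.04  0.033]
scene [196. 173.] 74 top 0.0231 mid [ 0.451 -0.172] ext [0.045 0.039] all [0.045 0.039]
scene [100. 181.] 370 top 0.0567 mid [ 0.499 -0.384] ext [0.039 0.034] all [0.043 0.042]
scene [407. 224.] 1704 top 0.0692 mid [0.791 0.214] ext [0.019 0.154] all [0.211 0.174]
scene [505. 234.] 515 top 0.0703 mid [0.744 0.442] ext [0.044 0.026] all [0.076 0.028]
scene [ 40. 257.] 1762 top 0.0519 mid [ 0.761 -0.441] ext [0.077 0.118] all [0.077 0.119]
scene [296. 246.] 670 top 0.0701 mid [0.7
[... 562 characters left out ...]
 0.042]
side [325. 155.] 172 top 0.0564 mid [ 0.338 -0.272] ext [0.033 0.034] all [0.041 0.04 ]
side [280. 188.] 687 top 0.1162 mid [ 0.462 -0.077] ext [0.053 0.054] all [0.074 0.142]
side [162. 206.] 690 top 0.0695 mid [0.786 0.024] ext [0.029 0.155] all [0.029 0.155]
side [279. 238.] 402 top 0.0765 mid [0.446 0.081] ext [0.04  0.042] all [0.053 0.093]
side [133. 268.] 701 top 0.069 mid [0.789 0.215] ext [0.022 0.156] all [0.022 0.156]
side [180. 297.] 1563 top 0.0377 mid [0.704 0.268] ext [0.057 0.06 ] all [0.151 0.084]
side [264. 298.] 667 top 0.0962 mid [0.456 0.258] ext [0.047 0.047] all [0.053 0.051]
side [104. 367.] 1613 top 0.0814 mid [0.796 0.48 ] ext [0.008 0.04 ] all [0.083 0.07 ]
```

View pics/crop0.png

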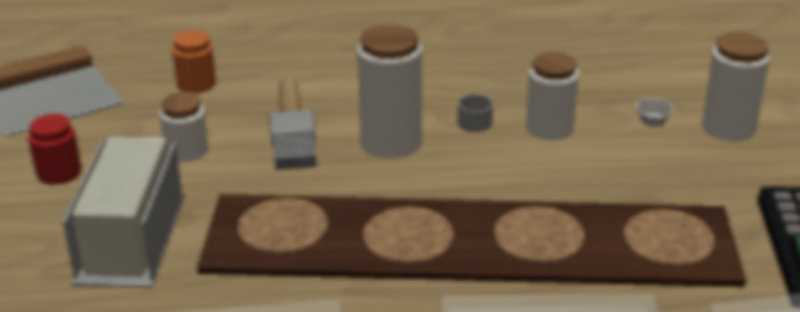

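View pics/crop1.png

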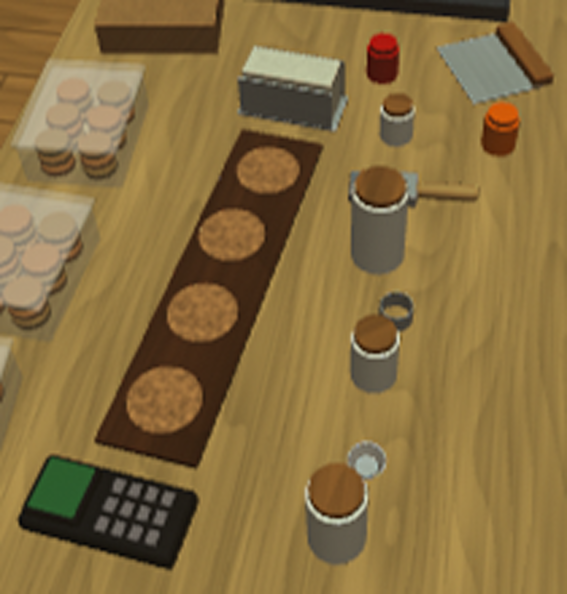

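The scene crop shows four white canisters: a at (152,175) top 56 mm, d at (236,160) top 116 mm, b at (301,163) top 76 mm, and c at (374,159) top 96 mm. The orange jar at (157,149) and the red jar at (101,183) have a's size but the wrong colour, so they are decoys. The terminal is at (407,222), the +y end, so +y gets the tallest. Next I'll locate the coasters.

Run:
```python
from h import *
p=cv2.imread("pics/scene0.png")
for n,poly in(("scene",[(168,208),(370,208),(375,236),(162,234)]),("side",[(230,160),(256,165),(210,278),(180,272)])):
    p=cv2.imread(f"pics/{n}0.png");m=np.zeros(p.shape[:2],np.uint8);cv2.fillPoly(m,[np.array(poly)],1)
    m&=(p[...,2]>105).astype(np.uint8)
    m=cv2.morphologyEx(m,cv2.MORPH_CLOSE,np.ones((5,5)))
    cs,_=cv2.findContours(m,cv2.RETR_EXTERNAL,cv2.CHAIN_APPROX_NONE)
    for c in cs:
        if len(c)<25: continue
        q=np.array([ray(n,u,v,.015)[:2] for u,v in c[:,0]],np.float32)
        (cc,r)=cv2.minEnclosingCircle(q)
        A=np.c_[2*q,np.ones(len(q))];x=np.linalg.lstsq(A,(q**2).sum(1),rcond=None)[0]
        print(n,c[:,0].mean(0).round(),"enc",np.round(cc,4),round(r,4),"lsq",x[:2].round(4))
# lids by body circle fit: rim points per depth
for n in("scene","side"):
    d=np.load(n+"0.npy");W=cloud(n,d)
    for k,x0,y0,h,R in(("a",.464,-.271,.055,.021),("b",.448,.08,.075,.024),("c",.458,.2565,.095,.027),("d",.463,-.0775,.115,.030)):
        m=(np.hypot(W[...,0]-x0,W[...,1]-y0)<R+.008)&(W[...,2]>.02)&(W[...,2]<h-.014)
        Q=W[m][:,:2]
        from scipy.optimize import least_squares
        f=least_squares(lambda c:np.hypot(*(Q-c).T)-R,[x0,y0],loss="soft_l1",f_scale=.001)
        t=(np.hypot(W[...,0]-x0,W[...,1]-y0)<R)&(abs(W[...,2]-h-.001)<.003)
        print(n,k,f.x.round(4),m.sum(),"lid",W[t][:,:2].mean(0).round(4),t.sum())
```

```text
scene [347. 219.] enc [0.6466 0.1505] 0.0384 lsq [0.6465 0.1508]
scene [295. 218.] enc [0.6356 0.0414] 0.0383 lsq [0.6356 0.0415]
scene [243. 218.] enc [ 0.6292 -0.069 ] 0.0378 lsq [ 0.629  -0.0691]
scene [193. 215.] enc [ 0.6103 -0.1752] 0.0375 lsq [ 0.6132 -0.1752]
side [200. 258.] enc [0.6445 0.1518] 0.0384 lsq [0.6437 0.1518]
side [214. 225.] enc [0.6324 0.0431] 0.038 lsq [0.6326 0.0425]
side [225. 197.] enc [ 0.6255 -0.0677] 0.0378 lsq [ 0.6255 -0.0675]
side [239. 173.] enc [ 0.6065 -0.1731] 0.0375 lsq [ 0.6061 -0.1729]
scene a [ 0.4658 -0.2721] 136 lid [ 0.4678 -0.2719] 94
scene b [0.4466 0.0793] 294 lid [0.45   0.0788] 121
scene c [0.4565 0.2566] 504 lid [0.46   0.2554] 162
scene d [ 0.4634 -0.0781] 745 lid [ 0.4667 -0.0779] 214
side a [ 0.4642 -0.2729] 61 lid [ 0.4645 -0.2712] 52
side b [0.4454 0.0788] 148 lid [0.4456 0.0801] 136
side c [0.4554 0.2562] 250 lid [0.4551 0.2578] 254
side d [ 0.4622 -0.0786] 376 lid [ 0.4614 -0.0765] 175
```

The coasters, averaged over both cameras, are T1 (.645,.151), T2 (.634,.042), T3 (.6275,-.068) and T4 (.608,-.174). So d goes to T1, c to T2, b to T3 and a to T4. I'll write a helper that converts a target into units, then move over d.

```bash
cat > go.py <<'E'
import sys
from h import *
from scipy.spatial.transform import Rotation as Ro
def state():
    s=manip.observe();q=s["ee_rot"];return s,Ro.from_quat([q[1],q[2],q[3],q[0]])
s,R=state()
D=Ro.from_matrix(np.array([[0,-1,0],[-1,0,0],[0,0,-1]]).T)  # tool x=-Y, y=-X, z=-Z
t=np.array([float(v) for v in sys.argv[1:4]])
print("t",round(s["time"],2),"pos",s["eef_pos"].round(4),"F",s["force"].round(1),"w",round(s["width"]*85.4,1))
print("units",(R.inv().apply(t-s["eef_pos"])/.025).round(2),"turn",((R.inv()*D).as_rotvec(True)/6).round(2))
E
python3 go.py .464 -.0775 .23
```

```text
t 0.1 pos [ 0.1576 -0.5524  0.2304] F [ 0.1  0.7 -0.6] w 85.8
units [-14.91 -16.99   0.05] turn [-0.    0.02  2.65]
```

```bash
python3 -m crank '[[-3,-3.4,0,0,0,0.6,85],[-6,-6.8,0,0,0,1.2,85],[-9,-10.2,0,0,0,1.8,85],[-12,-13.6,0,0,0,2.4,85],[-14.9,-17,0,0,0,2.65,85],[-14.9,-17,0,0,0,2.65,85],[-14.9,-17,0,0,0,2.65,85],[-14.9,-17,0,0,0,2.65,85],[-14.9,-17,0,0,0,2.65,85],[-14.9,-17,0,0,0,2.65,85]]'; python3 go.py .464 -.0775 .065
```

```text
time: 1.35
eef_pos: [0.4651, -0.0745, 0.2308]
ee_rot: [-0.0, 0.71, -0.705, -0.001]
force: [-0.6, -0.4, -0.1]
width: 0.998
t 1.35 pos [ 0.4651 -0.0745  0.2308] F [-0.6 -0.4 -0.1] w 85.2
units [0.13 0.04 6.63] turn [0.01 0.01 0.07]
```

```bash
python3 -m crank '[[0.12,0.04,0,0,0,0,85],[0.12,0.04,0,0,0,0.07,85]]'; python3 go.py .464 -.0775 .065
python3 - <<'E'
from h import *
p,d=manip.capture("wrist");cv2.imwrite("pics/w1.png",p[...,::-1]);np.save("w1.npy",d)
W=cloud("wrist",d)
m=(abs(W[...,2]-.116)<.004)
from numpy import *
print(m.sum(),W[m][:,:2].mean(0), (W[m].min(0)+W[m].max(0))/2)
E
```

```text
time: 1.6
eef_pos: [0.4626, -0.0826, 0.2311]
ee_rot: [-0.0, -0.704, 0.711, 0.0]
force: [0.0, 0.5, -0.3]
width: 0.993
t 1.6 pos [ 0.4626 -0.0826  0.2311] F [ 0.   0.5 -0.3] w 84.8
units [-0.2  -0.06  6.65] turn [ 0.   -0.   -0.09]
2791 [ 0.46478139 -0.07793656] [ 0.463774   -0.077714    0.11473849]
```

View pics/w1.png

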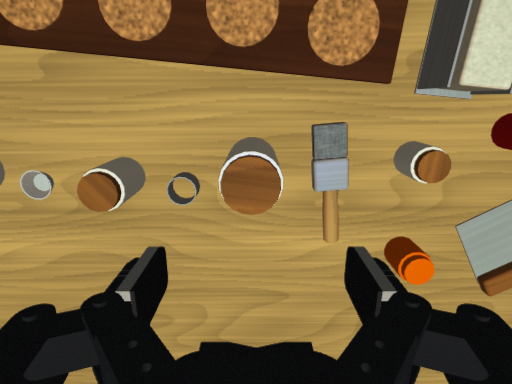

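The wrist view shows d's brown lid at about (250,190), clear of the brush at (330,180) and the ring at (183,188). The depth gives d at (.464,-.078), which agrees with the other cameras.

```bash
python3 -m crank '[[0,0,0,0,0,0,85],[0,0,0,0,0,0,85]]'; python3 go.py .464 -.0777 .065
```

```text
time: 1.9
eef_pos: [0.463, -0.0818, 0.2314]
ee_rot: [0.0, -0.704, 0.71, -0.0]
force: [-0.0, -0.5, -0.3]
width: 0.995
t 1.9 pos [ 0.463  -0.0818  0.2314] F [-0.  -0.5 -0.3] w 84.9
units [-0.16 -0.04  6.65] turn [-0.   -0.   -0.08]
```

```bash
python3 -m crank '[[-0.16,-0.04,0,0,0,-0.08,85],[-0.16,-0.04,2,0,0,-0.08,85],[-0.16,-0.04,4,0,0,-0.08,85],[-0.16,-0.04,5.5,0,0,-0.08,85],[-0.16,-0.04,6.65,0,0,-0.08,85],[-0.16,-0.04,6.65,0,0,-0.08,85],[-0.16,-0.04,6.65,0,0,-0.08,85]]'; python3 go.py .464 -.0777 .065
```

```text
time: 2.78
eef_pos: [0.4652, -0.0775, 0.0663]
ee_rot: [-0.0, 0.708, -0.707, 0.001]
force: [-0.7, -0.8, 0.3]
width: 0.996
t 2.77 pos [ 0.4652 -0.0775  0.0663] F [-0.7 -0.8  0.3] w 85.1
units [0.01 0.05 0.05] turn [-0.02 -0.01  0.02]
```

```bash
python3 -m crank '[[0,0,0,0,0,0,65],[0,0,0,0,0,0,55],[0,0,0,0,0,0,40],[0,0,0,0,0,0,40],[0,0,0,0,0,0,40],[0,0,0,0,0,0,40]]'; python3 go.py .464 -.0777 .065
```

```text
time: 3.52
eef_pos: [0.4657, -0.0778, 0.0669]
ee_rot: [-0.001, 0.708, -0.707, 0.002]
force: [-1.1, -0.5, 5.5]
width: 0.684
t 3.52 pos [ 0.4657 -0.0778  0.0669] F [-1.1 -0.5  5.5] w 58.4
units [-0.01  0.07  0.08] turn [-0.03 -0.01  0.01]
```

```bash
python3 -m crank '[[0,0,-0.4,0,0,0,40],[0,0,-1,0,0,0,40],[0,0,-2,0,0,0,40],[0,0,-3,0,0,0,40],[0,0,-3,0,0,0,40],[0,0,-3,0,0,0,40]]'; python3 go.py .645 .151 .14;  python3 - <<'E'
from h import *
p,d=manip.capture("side");cv2.imwrite("pics/s1.png",p[...,::-1])
E
```

```text
time: 4.28
eef_pos: [0.4637, -0.0769, 0.1394]
ee_rot: [0.0, 0.708, -0.707, -0.001]
force: [-0.8, -0.0, -4.3]
width: 0.684
t 4.28 pos [ 0.4637 -0.0769  0.1394] F [-0.8 -0.  -4.3] w 58.5
units [-9.11 -7.27 -0.03] turn [0.01 0.   0.01]
```

View pics/s1.png

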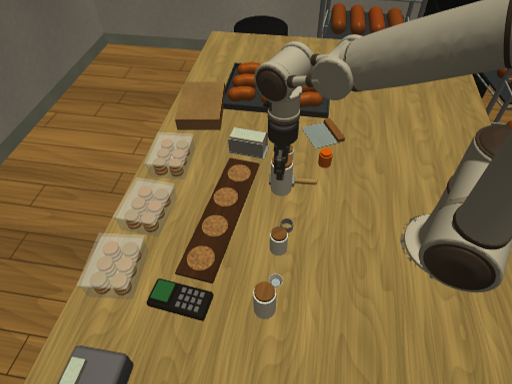

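d is held upright and off the counter at about (283,180). I'll carry it to T1.

```bash
python3 -m crank '[[-1,-1.2,0,0,0,0,40],[-2.5,-2.8,0,0,0,0,40],[-4,-4.2,0,0,0,0,40],[-5.6,-5.4,0,0,0,0,40],[-7.2,-6.4,0,0,0,0,40],[-8.4,-7,0,0,0,0,40],[-9.1,-7.27,0,0,0,0,40],[-9.1,-7.27,0,0,0,0,40],[-9.1,-7.27,0,0,0,0,40],[-9.1,-7.27,0,0,0,0,40]]'; python3 go.py .645 .151 .0825
python3 - <<'E'
from h import *
p,d=manip.capture("side");cv2.imwrite("pics/s2.png",cv2.resize(p[170:330,120:320,::-1],None,fx=3,fy=3))
p,d=manip.capture("scene");cv2.imwrite("pics/c2.png",cv2.resize(p[110:260,240:460,::-1],None,fx=3,fy=3))
E
```

```text
time: 5.58
eef_pos: [0.6454, 0.1494, 0.14]
ee_rot: [-0.0, -0.707, 0.707, 0.0]
force: [-0.3, 0.3, -2.6]
width: 0.685
t 5.58 pos [0.6454 0.1494 0.14  ] F [-0.3  0.3 -2.6] w 58.5
units [-0.07  0.01  2.3 ] turn [ 0. -0. -0.]
```

View pics/s2.png

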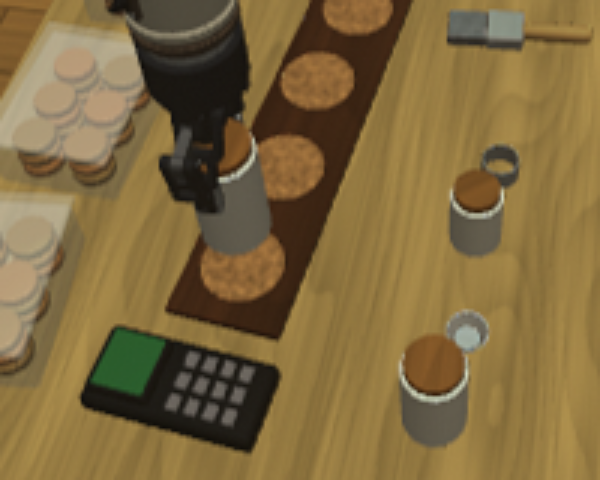

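View pics/c2.png

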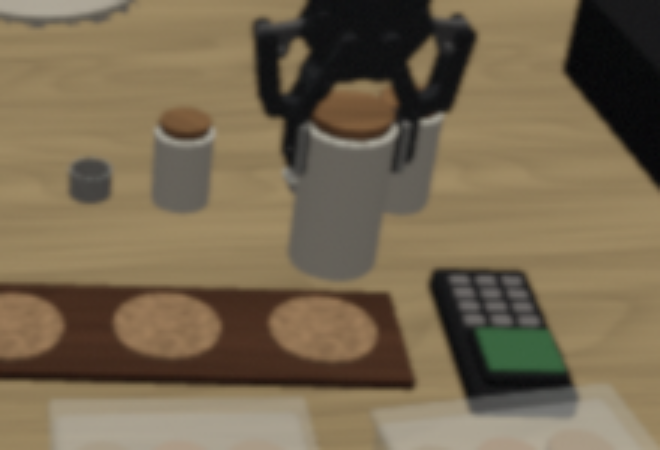

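```bash
python3 -m crank '[[-0.05,0,0.7,0,0,0,40],[-0.05,0,1.4,0,0,0,40],[-0.05,0,1.9,0,0,0,40],[-0.05,0,2.15,0,0,0,40],[-0.05,0,2.2,0,0,0,40],[-0.05,0,2.2,0,0,0,40]]'; python3 go.py .645 .151 .082
```

```text
time: 6.42
eef_pos: [0.6462, 0.1518, 0.0856]
ee_rot: [-0.0, 0.708, -0.707, 0.0]
force: [0.8, -0.1, -4.0]
width: 0.683
t 6.42 pos [0.6462 0.1518 0.0856] F [ 0.8 -0.1 -4. ] w 58.4
units [0.03 0.05 0.14] turn [-0.01  0.    0.01]
```

```bash
python3 -m crank '[[0,0.03,0.05,0,0,0,40],[0,0.03,0.1,0,0,0,40],[0,0.03,0.14,0,0,0,40],[0,0.03,0.14,0,0,0,40]]'; python3 go.py .645 .151 .082
```

```text
time: 6.92
eef_pos: [0.6451, 0.1518, 0.082]
ee_rot: [-0.0, 0.708, -0.707, 0.0]
force: [-1.1, -0.1, -0.9]
width: 0.682
t 6.92 pos [0.6451 0.1518 0.082 ] F [-1.1 -0.1 -0.9] w 58.2
units [ 0.03  0.01 -0.  ] turn [-0.    0.    0.01]
```

```bash
python3 -m crank '[[0,0,0.04,0,0,0,40],[0,0,0.04,0,0,0,40]]'; python3 -m crank '[[0,0,0,0,0,0,62],[0,0,0,0,0,0,66],[0,0,0,0,0,0,75],[0,0,0,0,0,0,85],[0,0,0,0,0,0,85],[0,0,-1,0,0,0,85],[0,0,-3,0,0,0,85],[0,0,-5,0,0,0,85],[0,0,-5,0,0,0,85],[0,0,-5,0,0,0,85]]';python3 go.py .457 .256 .206
python3 - <<'E'
from h import *
p,d=manip.capture("side");cv2.imwrite("pics/s3.png",cv2.resize(p[170:330,120:320,::-1],None,fx=3,fy=3))
p,d=manip.capture("wrist");cv2.imwrite("pics/w3.png",p[...,::-1])
W=cloud("wrist",d);m=(abs(W[...,2]-.13)<.005);print((W[m].min(0)+W[m].max(0))/2)
E
```

```text
time: 7.18
eef_pos: [0.6453, 0.1518, 0.082]
ee_rot: [-0.0, 0.708, -0.707, 0.0]
force: [-3.4, -0.2, 4.7]
width: 0.683
time: 8.43
eef_pos: [0.6446, 0.1518, 0.2049]
ee_rot: [0.0, 0.708, -0.707, -0.0]
force: [0.4, 0.2, -0.2]
width: 1.001
t 8.43 pos [0.6446 0.1518 0.2049] F [ 0.4  0.2 -0.2] w 85.5
units [-4.18  7.5  -0.04] turn [ 0.01 -0.    0.01]
[0.64381302 0.15168091 0.12837696]
```

View pics/s3.png

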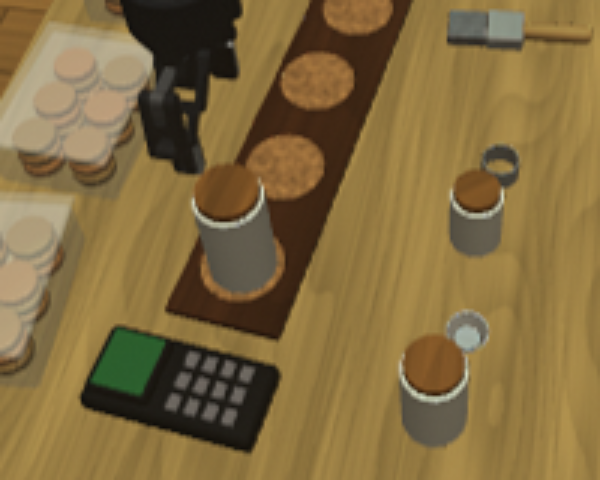

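View pics/w3.png

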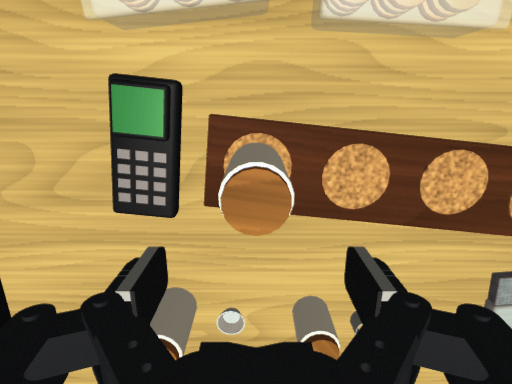

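d stands centred on T1 at the end next to the terminal, at (.644,.152). Next is c.

```bash
python3 -m crank '[[-1.2,2,0,0,0,0,85],[-2.4,4,0,0,0,0,85],[-3.4,6,0,0,0,0,85],[-4.2,7.5,0,0,0,0,85],[-4.2,7.5,0,0,0,0,85],[-4.2,7.5,0,0,0,0,85],[-4.2,7.5,0,0,0,0,85]]';python3 go.py .457 .2562 .048
```

```text
time: 9.4
eef_pos: [0.4581, 0.2559, 0.2051]
ee_rot: [0.0, 0.707, -0.707, -0.0]
force: [-0.5, 0.0, 0.3]
width: 0.997
t 9.4 pos [0.4581 0.2559 0.2051] F [-0.5  0.   0.3] w 85.1
units [-0.01  0.04  6.28] turn [ 0. -0.  0.]
```

```bash
python3 -m crank '[[0,0.03,2,0,0,0,85],[0,0.03,4,0,0,0,85],[0,0.03,5.5,0,0,0,85],[0,0.03,6.28,0,0,0,85],[0,0.03,6.28,0,0,0,70],[0,0.03,6.28,0,0,0,55],[0,0.03,6.28,0,0,0,40],[0,0.03,6.28,0,0,0,35],[0,0.03,6.28,0,0,0,35],[0,0.03,6.28,0,0,0,35]]';python3 go.py .457 .2562 .048
```

```text
time: 10.65
eef_pos: [0.4581, 0.2569, 0.0501]
ee_rot: [-0.001, 0.708, -0.707, 0.001]
force: [2.0, -0.2, 6.0]
width: 0.618
t 10.65 pos [0.4581 0.2569 0.0501] F [ 2.  -0.2  6. ] w 52.8
units [0.03 0.04 0.08] turn [-0.03  0.01  0.01]
```

```bash
python3 -m crank '[[0,0,-0.4,0,0,0,35],[0,0,-1.2,0,0,0,35],[0,0,-2.5,0,0,0,35],[0,0,-3.8,0,0,0,35],[0,0,-5,0,0,0,35],[0,0,-5,0,0,0,35],[0,0,-5,0,0,0,35]]';python3 go.py .634 .042 .173
```

```text
time: 11.52
eef_pos: [0.4553, 0.2563, 0.1719]
ee_rot: [0.001, 0.708, -0.707, -0.001]
force: [-0.4, -0.5, -3.1]
width: 0.616
t 11.53 pos [0.4553 0.2563 0.1719] F [-0.4 -0.5 -3.1] w 52.6
units [ 8.58 -7.13 -0.06] turn [ 0.03 -0.01  0.01]
```

```bash
python3 -m crank '[[1.5,-0.5,0,0,0,0,35],[3.2,-1,0,0,0,0,35],[5,-2,0,0,0,0,35],[6.8,-3.5,0,0,0,0,35],[8,-5.2,0,0,0,0,35],[8.55,-6.7,0,0,0,0,35],[8.55,-7.12,0,0,0,0,35],[8.55,-7.12,0,0,0,0,35],[8.55,-7.12,0,0,0,0,35]]';python3 go.py .634 .042 .065
```

```text
time: 12.65
eef_pos: [0.6334, 0.044, 0.1726]
ee_rot: [0.001, 0.708, -0.706, -0.001]
force: [-0.7, 0.1, -3.0]
width: 0.613
t 12.65 pos [0.6334 0.044  0.1726] F [-0.7  0.1 -3. ] w 52.4
units [ 0.08 -0.03  4.31] turn [0.02 0.   0.02]
```

```bash
python3 -m crank '[[0.04,-0.03,1,0,0,0,35],[0.04,-0.03,2,0,0,0,35],[0.04,-0.03,3,0,0,0,35],[0.04,-0.03,3.8,0,0,0,35],[0.04,-0.03,4.15,0,0,0,35],[0.04,-0.03,4.15,0,0,0,35],[0.04,-0.03,4.15,0,0,0,35]]';python3 go.py .634 .042 .065
```

```text
time: 13.52
eef_pos: [0.6365, 0.042, 0.0711]
ee_rot: [-0.001, 0.708, -0.707, 0.001]
force: [1.1, -0.8, -2.5]
width: 0.614
t 13.53 pos [0.6365 0.042  0.0711] F [ 1.1 -0.8 -2.5] w 52.4
units [-0.    0.1   0.24] turn [-0.02 -0.    0.01]
```

```bash
python3 -m crank '[[0,0.06,0.08,0,0,0,35],[0,0.06,0.16,0,0,0,35],[0,0.06,0.22,0,0,0,35],[0,0.06,0.24,0,0,0,35],[0,0.06,0.24,0,0,0,35]]';python3 go.py .634 .042 .065
```

```text
time: 14.15
eef_pos: [0.6344, 0.042, 0.0651]
ee_rot: [-0.0, 0.708, -0.707, 0.0]
force: [-4.4, 0.6, 6.0]
width: 0.619
t 14.15 pos [0.6344 0.042  0.0651] F [-4.4  0.6  6. ] w 52.9
units [0.   0.02 0.01] turn [-0.   -0.    0.01]
```

```bash
python3 -m crank '[[0,0,0,0,0,0,56],[0,0,0,0,0,0,62],[0,0,0,0,0,0,75],[0,0,0,0,0,0,85],[0,0,0,0,0,0,85],[0,0,-1,0,0,0,85],[0,0,-3,0,0,0,85],[0,0,-5,0,0,0,85],[0,0,-5,0,0,0,85],[0,0,-5,0,0,0,85]]';python3 go.py .447 .079 .19
python3 - <<'E'
from h import *
p,d=manip.capture("wrist");cv2.imwrite("pics/w4.png",p[...,::-1])
W=cloud("wrist",d)
for z in(.11,.13):
    m=(abs(W[...,2]-z)<.005)&(W[...,0]>.55);print((W[m].min(0)+W[m].max(0))/2,np.ptp(W[m],axis=0))
E
```

```text
time: 15.4
eef_pos: [0.6337, 0.0421, 0.1882]
ee_rot: [0.0, 0.708, -0.707, -0.0]
force: [-0.9, 0.8, -1.7]
width: 0.995
t 15.4 pos [0.6337 0.0421 0.1882] F [-0.9  0.8 -1.7] w 85.0
units [-1.49  7.47 -0.07] turn [0.01 0.   0.01]
[0.64112438 0.08752427 0.10999452] [0.06371579 0.13758773 0.00997486]
[0.64332107 0.15138684 0.12779904] [0.05353437 0.05428814 0.00559518]
```

View pics/w4.png

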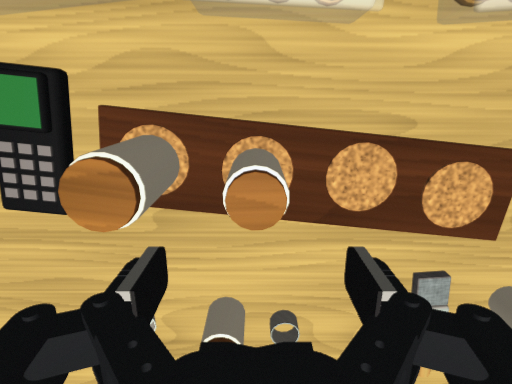

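c stands on T2, second from the terminal. Next is b.

```bash
python3 -m crank '[[-0.4,2,0,0,0,0,85],[-0.8,4,0,0,0,0,85],[-1.2,6,0,0,0,0,85],[-1.48,7.45,0,0,0,0,85],[-1.48,7.45,0,0,0,0,85],[-1.48,7.45,0,0,0,0,85],[-1.48,7.45,0,0,0,0,85]]';python3 go.py .447 .079 .03
```

```text
time: 16.32
eef_pos: [0.4485, 0.0785, 0.1886]
ee_rot: [0.0, 0.707, -0.707, -0.0]
force: [0.0, -0.9, -0.2]
width: 0.996
t 16.32 pos [0.4485 0.0785 0.1886] F [ 0.  -0.9 -0.2] w 85.1
units [-0.02  0.06  6.34] turn [ 0.   -0.    0.01]
```

```bash
python3 -m crank '[[0,0.04,2,0,0,0,85],[0,0.04,4,0,0,0,85],[0,0.04,5.5,0,0,0,85],[0,0.04,6.3,0,0,0,85],[0,0.04,6.3,0,0,0,65],[0,0.04,6.3,0,0,0,50],[0,0.04,6.3,0,0,0,35],[0,0.04,6.3,0,0,0,30],[0,0.04,6.3,0,0,0,30],[0,0.04,6.3,0,0,0,30]]';python3 go.py .447 .079 .03
```

```text
time: 17.58
eef_pos: [0.4484, 0.0787, 0.0327]
ee_rot: [-0.001, 0.708, -0.707, 0.001]
force: [0.6, 0.6, 6.1]
width: 0.541
t 17.57 pos [0.4484 0.0787 0.0327] F [0.6 0.6 6.1] w 46.2
units [-0.01  0.06  0.11] turn [-0.03 -0.    0.01]
```

```bash
python3 -m crank '[[0,0,-0.4,0,0,0,30],[0,0,-1.2,0,0,0,30],[0,0,-2.5,0,0,0,30],[0,0,-3.8,0,0,0,30],[0,0,-4.4,0,0,0,30],[0,0,-4.4,0,0,0,30],[0,0,-4.4,0,0,0,30]]';python3 go.py .6275 -.068 .142
```

```text
time: 18.45
eef_pos: [0.4456, 0.0789, 0.1398]
ee_rot: [0.001, 0.708, -0.707, -0.001]
force: [-0.5, 0.0, -3.3]
width: 0.546
t 18.45 pos [0.4456 0.0789 0.1398] F [-0.5  0.  -3.3] w 46.7
units [ 5.89 -7.27 -0.11] turn [0.03 0.   0.01]
```

```bash
python3 -m crank '[[1.5,-0.5,0,0,0,0,30],[3.2,-1.2,0,0,0,0,30],[4.8,-2.4,0,0,0,0,30],[5.7,-4,0,0,0,0,30],[5.87,-5.6,0,0,0,0,30],[5.87,-6.8,0,0,0,0,30],[5.87,-7.25,0,0,0,0,30],[5.87,-7.25,0,0,0,0,30],[5.87,-7.25,0,0,0,0,30]]';python3 go.py .6275 -.068 .0477
```

```text
time: 19.58
eef_pos: [0.627, -0.0674, 0.1406]
ee_rot: [0.001, 0.708, -0.707, -0.001]
force: [0.6, 0.4, -2.0]
width: 0.542
t 19.57 pos [ 0.627  -0.0674  0.1406] F [ 0.6  0.4 -2. ] w 46.3
units [ 0.03 -0.03  3.72] turn [0.02 0.   0.01]
```

```bash
python3 -m crank '[[0.03,0,1,0,0,0,30],[0.03,0,2,0,0,0,30],[0.03,0,2.9,0,0,0,30],[0.03,0,3.4,0,0,0,30],[0.03,0,3.55,0,0,0,30],[0.03,0,3.55,0,0,0,30],[0.03,0,3.55,0,0,0,30]]';python3 go.py .6275 -.068 .0477
```

```text
time: 20.45
eef_pos: [0.629, -0.0687, 0.0537]
ee_rot: [-0.0, 0.708, -0.707, 0.001]
force: [-0.2, -0.5, -2.0]
width: 0.547
t 20.45 pos [ 0.629  -0.0687  0.0537] F [-0.2 -0.5 -2. ] w 46.7
units [-0.03  0.06  0.24] turn [-0.02 -0.01  0.01]
```

```bash
python3 -m crank '[[-0.02,0.03,0.08,0,0,0,30],[-0.02,0.03,0.16,0,0,0,30],[-0.02,0.03,0.22,0,0,0,30],[-0.02,0.03,0.23,0,0,0,30],[-0.02,0.03,0.23,0,0,0,30]]';python3 go.py .6275 -.068 .0477
```

```text
time: 21.08
eef_pos: [0.6276, -0.0679, 0.0478]
ee_rot: [0.0, 0.708, -0.707, -0.0]
force: [-3.4, 0.8, 5.7]
width: 0.545
t 21.07 pos [ 0.6276 -0.0679  0.0478] F [-3.4  0.8  5.7] w 46.5
units [0. 0. 0.] turn [ 0.   -0.    0.01]
```

```bash
python3 -m crank '[[0,0,0,0,0,0,50],[0,0,0,0,0,0,56],[0,0,0,0,0,0,70],[0,0,0,0,0,0,85],[0,0,0,0,0,0,85],[0,0,-1,0,0,0,85],[0,0,-3,0,0,0,85],[0,0,-5,0,0,0,85],[0,0,-5,0,0,0,85],[0,0,-5,0,0,0,85]]';python3 go.py .4655 -.2718 .172
python3 - <<'E'
from h import *
p,d=manip.capture("wrist");cv2.imwrite("pics/w5.png",p[...,::-1])
W=cloud("wrist",d)
for z,w in((.055,"a"),(.09,"b"),):
    m=(abs(W[...,2]-z)<.004)&((W[...,0]>.55)==(w=="b"))&(abs(W[...,1]+(.27 if w=="a" else .068))<.035);print(w,m.sum(),(W[m].min(0)+W[m].max(0))/2 if m.any() else 0)
E
```

```text
time: 22.32
eef_pos: [0.6271, -0.0679, 0.1712]
ee_rot: [0.0, 0.708, -0.707, -0.0]
force: [-0.5, 0.7, -1.0]
width: 0.994
t 22.32 pos [ 0.6271 -0.0679  0.1712] F [-0.5  0.7 -1. ] w 84.9
units [ 8.15  6.47 -0.03] turn [0.01 0.   0.01]
a 36 [ 0.54752202 -0.27077376  0.05501118]
b 2143 [ 0.62585607 -0.06759949  0.08834676]
```

View pics/w5.png

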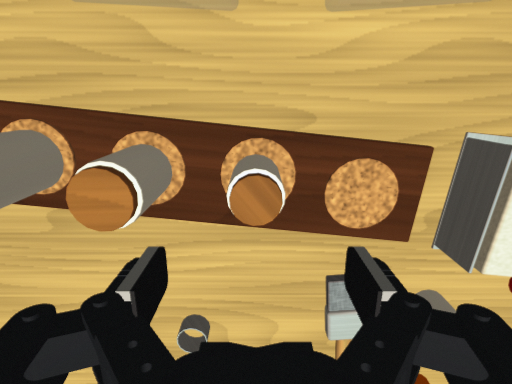

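b stands on T3, with T4 at (362,193) still empty. Next is a, the white jar. I'll confirm it in the wrist view before gripping.

```bash
python3 -m crank '[[1.5,1.2,0,0,0,0,85],[3.2,2.6,0,0,0,0,85],[5,4,0,0,0,0,85],[6.8,5.4,0,0,0,0,85],[8.13,6.46,0,0,0,0,85],[8.13,6.46,0,0,0,0,85],[8.13,6.46,0,0,0,0,85],[8.13,6.46,0,0,0,0,85]]';python3 go.py .4655 -.2718 .012
python3 - <<'E'
from h import *
p,d=manip.capture("wrist");cv2.imwrite("pics/w6.png",p[...,::-1])
W=cloud("wrist",d)
m=(abs(W[...,2]-.055)<.004)&(np.hypot(W[...,0]-.465,W[...,1]+.272)<.035);print(m.sum(),(W[m].min(0)+W[m].max(0))/2)
E
```

```text
time: 23.38
eef_pos: [0.4666, -0.2703, 0.1711]
ee_rot: [-0.0, 0.708, -0.706, -0.001]
force: [-0.4, 0.7, -0.2]
width: 0.995
t 23.38 pos [ 0.4666 -0.2703  0.1711] F [-0.4  0.7 -0.2] w 85.0
units [0.07 0.04 6.36] turn [0.01 0.01 0.03]
1239 [ 0.46634578 -0.27200863  0.05389088]
```

View pics/w6.png

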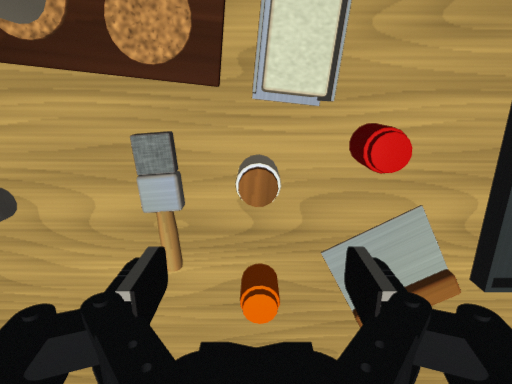

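In the wrist view, a is the white jar with the brown lid at (258,183). The red jar at (385,148) and the orange one at (260,295) are the decoys, and both are clear of the jaws.

```bash
python3 -m crank '[[0.03,0.03,2,0,0,0,85],[0.03,0.03,4,0,0,0,85],[0.03,0.03,5.5,0,0,0,85],[0.03,0.03,6.3,0,0,0,85],[0.03,0.03,6.3,0,0,0,85],[0.03,0.03,6.3,0,0,0,85]]';python3 go.py .466 -.272 .013
```

```text
time: 24.18
eef_pos: [0.4665, -0.2724, 0.0154]
ee_rot: [-0.0, 0.708, -0.706, 0.001]
force: [0.8, -0.9, -0.3]
width: 0.992
t 24.18 pos [ 0.4665 -0.2724  0.0154] F [ 0.8 -0.9 -0.3] w 84.7
units [-0.02  0.02  0.09] turn [-0.01 -0.01  0.02]
```

```bash
python3 -m crank '[[0,0,0.05,0,0,0,65],[0,0,0.05,0,0,0,45],[0,0,0.05,0,0,0,30],[0,0,0.05,0,0,0,25],[0,0,0.05,0,0,0,25],[0,0,0.05,0,0,0,25],[0,0,0.05,0,0,0,25]]';python3 go.py .466 -.272 .013
```

```text
time: 25.05
eef_pos: [0.4661, -0.2727, 0.014]
ee_rot: [-0.0, 0.708, -0.707, 0.001]
force: [-0.2, 0.1, 5.7]
width: 0.473
t 25.05 pos [ 0.4661 -0.2727  0.014 ] F [-0.2  0.1  5.7] w 40.4
units [-0.03  0.    0.04] turn [-0.01 -0.01  0.01]
```

```bash
python3 -m crank '[[0,0,-0.4,0,0,0,25],[0,0,-1.2,0,0,0,25],[0,0,-2.5,0,0,0,25],[0,0,-3.8,0,0,0,25],[0,0,-4.4,0,0,0,25],[0,0,-4.4,0,0,0,25],[0,0,-4.4,0,0,0,25]]';python3 go.py .608 -.1737 .123
```

```text
time: 25.92
eef_pos: [0.4647, -0.2714, 0.1215]
ee_rot: [0.0, 0.708, -0.707, -0.001]
force: [0.6, -1.5, -1.9]
width: 0.473
t 25.93 pos [ 0.4647 -0.2714  0.1215] F [ 0.6 -1.5 -1.9] w 40.4
units [-3.9  -5.74 -0.06] turn [0.02 0.02 0.01]
```

```bash
python3 -m crank '[[-1.2,-0.5,0,0,0,0,25],[-2.5,-1.2,0,0,0,0,25],[-3.5,-2.4,0,0,0,0,25],[-3.88,-3.8,0,0,0,0,25],[-3.88,-5,0,0,0,0,25],[-3.88,-5.72,0,0,0,0,25],[-3.88,-5.72,0,0,0,0,25],[-3.88,-5.72,0,0,0,0,25]]';python3 go.py .608 -.1737 .029
```

```text
time: 26.92
eef_pos: [0.6071, -0.1747, 0.1217]
ee_rot: [0.001, 0.708, -0.707, -0.001]
force: [-0.5, -0.3, -1.1]
width: 0.47
t 26.93 pos [ 0.6071 -0.1747  0.1217] F [-0.5 -0.3 -1.1] w 40.1
units [-0.04 -0.04  3.71] turn [0.02 0.01 0.01]
```

```bash
python3 -m crank '[[-0.02,0,1,0,0,0,25],[-0.02,0,2,0,0,0,25],[-0.02,0,2.9,0,0,0,25],[-0.02,0,3.4,0,0,0,25],[-0.02,0,3.52,0,0,0,25],[-0.02,0,3.52,0,0,0,25],[-0.02,0,3.52,0,0,0,25]]';python3 go.py .608 -.1737 .029
```

```text
time: 27.8
eef_pos: [0.6091, -0.1749, 0.0362]
ee_rot: [-0.0, 0.708, -0.707, 0.001]
force: [0.7, 0.7, -1.6]
width: 0.472
t 27.8 pos [ 0.6091 -0.1749  0.0362] F [ 0.7  0.7 -1.6] w 40.3
units [-0.05  0.04  0.29] turn [-0.02 -0.01  0.01]
```

```bash
python3 -m crank '[[-0.03,0.03,0.1,0,0,0,25],[-0.03,0.03,0.18,0,0,0,25],[-0.03,0.03,0.24,0,0,0,25],[-0.03,0.03,0.27,0,0,0,25],[-0.03,0.03,0.27,0,0,0,25]]';python3 go.py .608 -.1737 .029
```

```text
time: 28.42
eef_pos: [0.6076, -0.1737, 0.0291]
ee_rot: [0.0, 0.708, -0.707, -0.0]
force: [-4.0, 1.7, 4.6]
width: 0.48
t 28.43 pos [ 0.6076 -0.1737  0.0291] F [-4.   1.7  4.6] w 41.0
units [ 0.   -0.02  0.  ] turn [0.01 0.   0.01]
```

```bash
python3 -m crank '[[0,0,0,0,0,0,44],[0,0,0,0,0,0,52],[0,0,0,0,0,0,65],[0,0,0,0,0,0,85],[0,0,0,0,0,0,85],[0,0,-1,0,0,0,85],[0,0,-3,0,0,0,85],[0,0,-5,0,0,0,85],[0,0,-7,0,0,0,85],[0,0,-7,0,0,0,85]]';python3 -m crank '[[1,2,0,0,0,0,85],[2,4,0,0,0,0,85],[3,6,0,0,0,0,85],[4,8,0,0,0,0,85],[4,8,0,0,0,0,85],[4,8,0,0,0,0,85],[4,8,0,0,0,0,85]]'
python3 - <<'E'
from h import *
from scipy.optimize import least_squares
print(manip.observe()["time"])
T={"d":(.645,.151,.115,.03),"c":(.634,.042,.095,.027),"b":(.6275,-.068,.075,.024),"a":(.608,-.174,.055,.021)}
ims=[]
for n in("scene","side"):
    p,d=manip.capture(n);W=cloud(n,d)
    cv2.imwrite(f"pics/{n}9.png",cv2.resize((p[110:260,100:460] if n=="scene" else p[100:330,120:320])[...,::-1],None,fx=2.2,fy=2.2,interpolation=cv2.INTER_CUBIC))
    for k,(x,y,h,R) in T.items():
        m=(np.hypot(W[...,0]-x,W[...,1]-y)<R+.01)&(W[...,2]>.03)&(W[...,2]<h+.001)
        Q=W[m][:,:2];f=least_squares(lambda c:np.hypot(*(Q-c).T)-R,[x,y],loss="soft_l1",f_scale=.001)
        t=(np.hypot(W[...,0]-x,W[...,1]-y)<R+.01)&(W[...,2]>h+.01)
        print(n,k,f.x.round(4),"off mm",(np.hypot(*(f.x-[x,y]))*1e3).round(1),"top",np.median(W[t][:,2]).round(4),"lid std",W[t][:,2].std().round(4))
E
```

```text
time: 29.68
eef_pos: [0.6105, -0.1751, 0.2095]
ee_rot: [-0.002, 0.708, -0.707, 0.005]
force: [0.5, -0.4, -0.5]
width: 0.998
time: 30.55
eef_pos: [0.4086, -0.2734, 0.203]
ee_rot: [-0.0, 0.708, -0.706, -0.0]
force: [-0.4, -0.2, -0.4]
width: 0.991
30.55
scene d [0.6437 0.1517] off mm 1.5 top 0.1301 lid std 0.0015
scene c [0.6331 0.0421] off mm 0.9 top 0.1101 lid std 0.0014
scene b [ 0.6261 -0.0676] off mm 1.5 top 0.09 lid std 0.0016
scene a [ 0.6076 -0.1738] off mm 0.5 top 0.0698 lid std 0.0015
side d [0.6426 0.151 ] off mm 2.4 top 0.129 lid std 0.0013
side c [0.6319 0.0414] off mm 2.2 top 0.1087 lid std 0.0015
side b [ 0.6249 -0.0685] off mm 2.6 top 0.0886 lid std 0.0016
side a [ 0.6067 -0.1748] off mm 1.6 top 0.0689 lid std 0.0017
```

View pics/scene9.png

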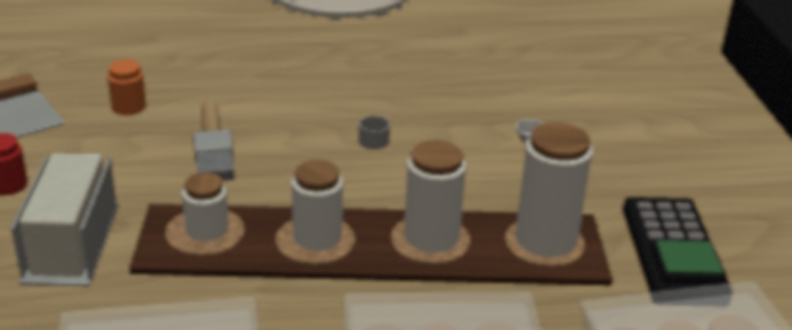

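View pics/side9.png

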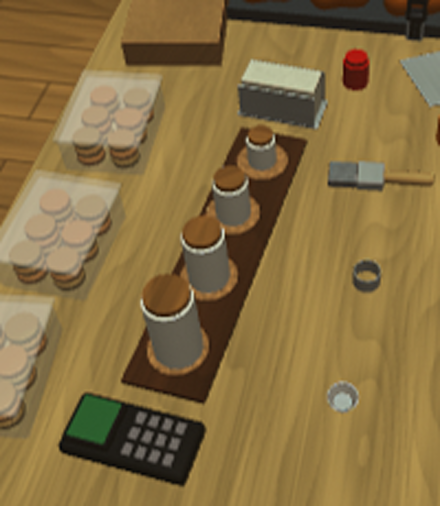

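Both views show all four canisters upright and centred on their coasters. Heights fall from d at crop (555,190), next to the terminal, to a at (205,205), and the arm is clear.

```bash
python3 -c "
from cell import manip
print(manip.job_done())"
```

```text
the job is handed in; nothing more can be done
None
```

I set all four canisters out on the board in order of height (d, c, b, a from the terminal end) and handed the job in at about 31 s of the 96 s allowed.

- **Position:** in the last scene and side pictures, each canister stood within 2.6 mm of its measured coaster centre (the limit is 15 mm).
- **Upright:** the lid tops read 129–130, 109–110, 89–90 and 69–70 mm. Those are the heights expected for upright canisters on the coasters.
- **Handling:** each canister was lowered until the wrist force showed contact before I released it. The arm had moved clear before hand-in.

No check failed. The two cameras disagreed by 2–5 mm on where the coasters are, so I used their average. The hand-in reported no verdict.

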